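# Set a straightedge against its locating pins

### The arm

A 6-joint arm with a two-finger parallel gripper is mounted at the origin on the work surface. World frame = base frame: x ahead of the robot, y to its left, z up, the work surface at z = 0. Lengths are in mm, angles in rad, forces in N, time in s.
With the tool pointing down it reaches from about 300 to 750 mm from the base axis. Payload 8.5 kg.
Tool frame: the origin (TCP) lies midway between the tips of the shut fingers; the grasp point (between the pads) lies 19 mm behind it; z points along the fingers, y is the direction in which the jaws open and shut (so a half turn about z gives the same grasp; the last joint's range is limited). The gripper opens to 85 mm and grips with 20 to 120 N. Pads are 22 mm wide; open, the fingers measure 114 mm over their backs; the gripper's body (76 mm by 85 mm) begins 54 mm behind the grasp point. The pads swing forward as they close: fully open they stand 13 mm farther back than shut.
Start: joints at [-0.215, 0.381, 1.297, -0, 1.464, -0.215], TCP at [549.982, 0.002, 231.322] pointing down, gripper open.
Joint ranges: [-3.11, 3.11], [-0.89, 2.33], [0.22, 2.48], [-1.42, 4.56], [0.17, 2.85], [-2.88, 2.88]. Speed limits (rad/s): [2.39, 2.39, 3.14, 3.14, 3.14, 3.14].

### API

Orientations are given as a rotation vector (axis times angle).
In Python, from workcell import * gives the robot as it stands. The module is installed in compiled form; this text tells all that it offers.
- The arm moves only by the shell command python3 -m jog 'ROWS' [FORCE]. ROWS is JSON, a list of rows, each a list of 7 numbers: the shift along the tool's x, y, z in cm, then the turn, a rotation vector about the tool's x, y, z in degrees, then the opening, from 0 (shut) to 1 (fully open). A call has exactly 5 rows; each row shifts and turns the commanded pose from where the row before left it, along the tool's axes as they then stand; what a row does not reach is not made up. A row lasts 1/8 s, in which the tool goes at most 62.5 mm and 10.7 degrees, less where a joint would pass 70% of its speed; a pose out of reach is approached as far as the arm can. A call is refused whole if a number of a shift passes 6.25 or a number of a turn 10.7, either way. A call with a gripper value outside its range is refused whole. The fingers move at their own pace and stop on an object; FORCE is the grip in N (left out, the last holds). Time passes only in rows, so rows that do not move let the fingers close, or fill a call up. It gives the time, the measured TCP pose, the force and the opening at its end, in the units of the state.
- observe(): the state, without advancing time (a new reading comes with each control period).
- get_image(name): name is "scene" or "side" or "wrist"; returns a dict with "img" (480x640x3 uint8, blue, green, red), "camera_matrix" (3x3 intrinsics, pixels), "rvec" (rotation vector, rad) and "tvec" (3), from world to camera coordinates, as OpenCV has them; the wrist camera has in their place "mount" (4x4, takes a point from camera to tool coordinates, whose origin is the TCP and whose axes are the flange's). Camera axes: x right, y down, z forward; pixel columns grow to the right and rows downward; lengths in mm; the calibration is good to about 2 mm. The wrist camera is an equidistant fisheye: a pixel r from the principal point sees the ray r / f radians off the axis. A picture is of the moment at which its call begins: read the wrist's pose just before it. There is no depth.
- finish_job(): hands the job in, once; it reports no verdict.
The state is a dict: "t": time; "q": joint angles; "dq": joint speeds; "tau": joint torques, N m; "tcp_pos": TCP position; "tcp_rot": TCP orientation; "contact_force": force on the tool from outside, world axes, zero at the start; "moment": the same for the moment, N m; "opening": finger opening in mm.
Only numpy, scipy, OpenCV 4.12 (cv2) and the standard library are available. Lean on these libraries where they do the work, as an engineer would, in place of code of your own. Each camera call takes 0.05 s, during which the arm holds its last target.

### The job

Slide the straightedge flat along the steel plate, without lifting it off or forcing it, towards the robot until its long edge touches both adjustable stops at once, with both of their little spring buttons pushed in flush; then slide it lengthways until its end meets the thick stop pin. Leave it lying against all three with both buttons still in, let go of it, and do not disturb the other things on the bench.

Things in the scene. Friction and masses are not known exactly. Their poses are not given: they have to be found in the camera images.
- plate: Dark steel fixture plate fixed to the bench, 340 mm (its x) by 540 mm (its y), 20 mm thick; origin at the centre of its underside, so its top is 20 mm above the origin. Its y axis runs roughly along the line of the two adjustable stops, x away from the robot. The dark dots on it are flush, shallow hole marks.
- straightedge: Loose aluminium bar, 300 mm long (its y), 56 mm wide (its x), 12 mm thick, 0.25 to 0.5 kg, flat on the plate beyond the adjustable stops as seen from the robot, clear of them, its y within 10 degrees of the plate's y. Origin at the centre of its underside. Its robot-side long edge (-x) must touch both adjustable stops. Dragging it takes about 1 to 4 N.
- stop_left: Adjustable stop fixed at the plate's +y side: steel block 40 (its x) by 32 by 30 mm high, origin at the centre of its underside, on the plate's top. From its +x face a dark 12 mm screw points along +x, axis 8 mm above the plate; its flat nose stands 6 to 26 mm out of that face, set anew each time and not given by the poses: find it by touch or sight. Rigid once its button is in.
- stop_right: Adjustable stop like stop_left, its screw set to its own length, at the plate's -y side, 160 to 184 mm from stop_left.
- button_left (a joint): Round-ended spring button, 8 mm wide, sticking 4 mm out of the nose of stop_left's screw: 0 = fully out, 0.004 m = pushed in flush. Its spring is very weak (0.3 N when flush): the straightedge's friction on the plate keeps it in.
- button_right (a joint): Spring button of stop_right, the same.
- end_stop: Fixed thick steel pin, 18 mm diameter, standing 24 mm above the plate, rigid; origin on its axis at the plate's top. It stands beyond one end of the straightedge, at the plate's +y or -y side (a flush dark disc marks the unused place at the other end); the straightedge must slide 10 to 75 mm lengthways to meet it.
- hammer: Bystander: hammer lying on the bench left of the plate (+y); origin at the underside.
- bearing: Bystander: loose steel bearing ring, 42 mm diameter, 14 mm high, on the far part of the plate; origin at the centre of its underside.
- oil_can: Bystander: grey can, 64 mm diameter, 130 mm tall, on the bench right of the plate (-y); origin at the centre of its underside.
- round_bar: Bystander: short round steel bar, 24 mm diameter, 140 mm long, lying on the bench right of the plate (-y).

How it is judged:
By the outcome, as a careful person would: the job done as asked, in the order asked, and still so for the second after the job is handed in, with the robot touching nothing.
It also fails if it takes over 72 s, if anything falls off the work surface, if the arm or the gripper's body presses on something with over 40 N, if the wrist force passes 120 N, or if a joint passes its speed limit or range.

## Working session

There is one attempt and no reset: what is moved stays moved. The work goes in short steps, Python scripts to look and compute and a shell command to move; the robot and the scene stay as the last step left them, time stands still between calls to the robot, and variables do not carry over. Pictures are saved under pics/ and viewed, and the job is handed in when it is done.

```bash
mkdir -p pics; python3 - <<'E'
from workcell import *
import cv2
s=observe();print(s)
for n in("scene","side","wrist"):
    d=get_image(n);cv2.imwrite(f"pics/{n}0.png",d["img"])
    print(n,{k:v for k,v in d.items() if k!="img"})
E
```

```text
{'t': 0.0, 'q': array([-2.15279958e-01,  3.81172195e-01,  1.29828173e+00, -3.65203427e-05,
        1.46360783e+00, -2.15291922e-01]), 'dq': array([-0.00069942,  0.00023204, -0.00199596,  0.00090154, -0.00042641,
        0.0008489 ]), 'tau': array([-1.00240642e-03, -4.48466885e+01, -2.31285810e+01, -2.87182611e-04,
        4.73836102e-03,  1.77242771e-05]), 'tcp_pos': array([5.49692032e+02, 6.64595650e-02, 2.30717497e+02]), 'tcp_rot': array([-2.22056298e+00, -2.22059828e+00,  1.29300977e-03]), 'contact_force': array([-0.52180018,  0.50141591,  0.20472759]), 'moment': array([ 0.01032398, -0.0063746 , -0.02121936]), 'opening': 85.26705533106977}
scene {'camera_matrix': array([[527.47790315,   0.        , 319.89552345],
       [  0.        , 527.47790315, 242.23252839],
       [  0.        ,   0.        ,   1.        ]]), 'rvec': array([ 1.65875801,  1.53266907, -0.83453023]), 'tvec': array([ -52.47523742, -251.55495376, 1696.00190291])}
side {'camera_matrix': array([[449.64161231,   0.        , 317.00180974],
       [  0.        , 449.64161231, 240.93243025],
       [  0.        ,   0.        ,   1.        ]]), 'rvec': array([ 2.01029585, -0.56304677,  0.32939049]), 'tvec': array([-521.0163939 ,  211.92472199,  818.73514745])}
wrist {'camera_matrix': array([[371.64829954,   0.        , 320.36059184],
       [  0.        , 371.64829954, 238.27163102],
       [  0.        ,   0.        ,   1.        ]]), 'mount': array([[ 5.03460415e-04, -9.61853787e-01, -2.73563593e-01,
         6.85220532e+01],
       [ 9.99999845e-01,  4.18809390e-04,  3.67837468e-04,
        -1.33345420e-01],
       [-2.39234861e-04, -2.73563735e-01,  9.61853848e-01,
        -1.41691343e+02],
       [ 0.00000000e+00,  0.00000000e+00,  0.00000000e+00,
         1.00000000e+00]])}
```

View pics/scene0.png

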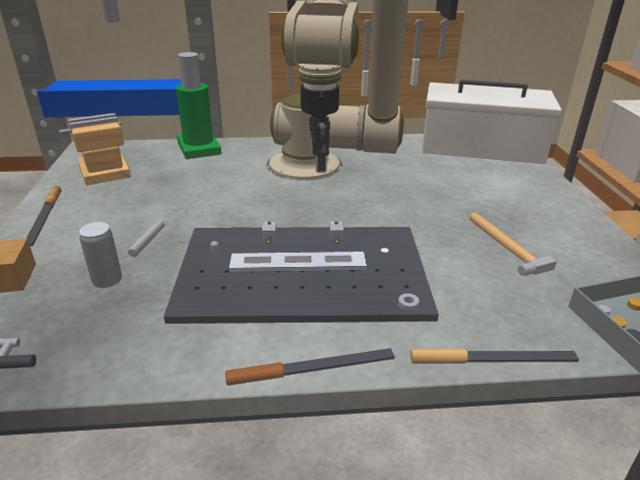

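View pics/side0.png

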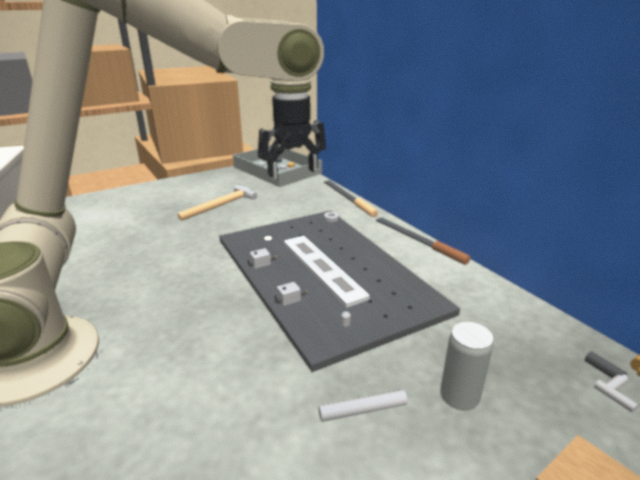

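View pics/wrist0.png

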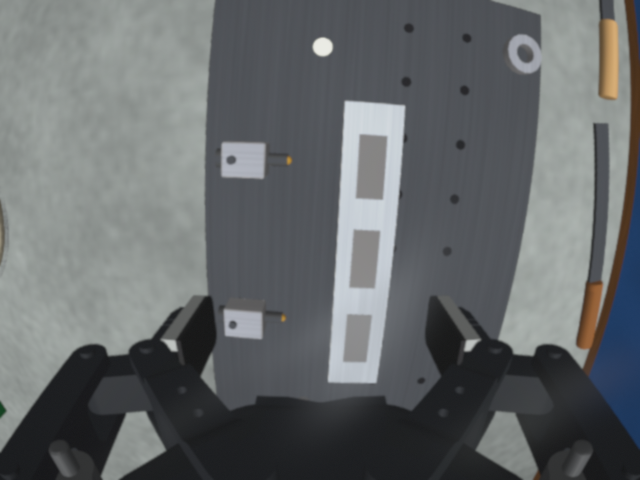

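```bash
cat > h.py <<'E'
from workcell import *
import numpy as np, cv2
from scipy.spatial.transform import Rotation as R
def wray(d,s,u,v):
    K=d["camera_matrix"]; a=np.array([(u-K[0,2])/K[0,0],(v-K[1,2])/K[1,1]]); r=np.hypot(*a)
    c=np.array([*(np.sin(r)*a/max(r,1e-9)),np.cos(r)])
    M=d["mount"]; Rw=R.from_rotvec(s["tcp_rot"]).as_matrix()
    return Rw@M[:3,3]+s["tcp_pos"], Rw@M[:3,:3]@c
def fray(d,u,v):
    Rm,_=cv2.Rodrigues(d["rvec"]); c=np.linalg.inv(d["camera_matrix"])@[u,v,1]
    return -Rm.T@d["tvec"], Rm.T@c
def hit(ray,z):
    o,d=ray; return np.round((o+d*(z-o[2])/d[2])[:2],1)
def crop(name,img,x0,x1,y0,y1,f):
    cv2.imwrite(f"pics/{name}.png",cv2.resize(img[y0:y1,x0:x1],None,fx=f,fy=f,interpolation=cv2.INTER_CUBIC))
E
python3 - <<'E'
from h import *
a=cv2.imread("pics/wrist0.png");crop("w0a",a,200,420,80,390,1.9)
b=cv2.imread("pics/scene0.png");crop("s0a",b,180,440,210,320,3)
c=cv2.imread("pics/side0.png");crop("d0a",c,220,400,200,350,4)
s=observe();d=get_image("wrist")
P=[("bar TL",345,101,32),("bar TR",406,104,32),("bar BL",328,382,32),("bar BR",377,382,32),("noseL",287,160,28),("noseR",281,317,28),("SLtl",222,142,50),("SLtr",266,143,50),("SLbr",265,179,50),("SLbl",222,178,50),("SRtr",264,302,50),("SRbr",264,339,50),("disc",323,47,20)]
for n,u,v,z in P: print(n,hit(wray(d,s,u,v),z))
d=get_image("scene")
for n,u,v,z in [("pin top",214,243,44),("bar l",230,254,32),("bar r",365,252,32),("disc",384,250,20),("nl",337,241,28),("nr",268.5,242,28)]: print(n,hit(fray(d,u,v),z))
d=get_image("side")
for n,u,v,z in [("pin top",346,313,44),("disc",268,238,20)]: print(n,hit(fray(d,u,v),z))
E
```

```text
bar TL [571.7 100.3]
bar TR [627.9  99.6]
bar BL [ 558.3 -197.8]
bar BR [ 614.5 -199.3]
noseL [518.7  45.8]
noseR [ 508.4 -115.1]
SLtl [463.1  64.7]
SLtr [502.5  62.5]
SLbr [501.   30.9]
SLbl [462.   32.6]
SRtr [495.1 -87.2]
SRbr [ 492.5 -129.3]
disc [551.9 154. ]
pin top [ 529.9 -236.1]
bar l [ 560. -199.]
bar r [572.9 107.1]
disc [549.5 156.4]
nl [515.2  49.4]
nr [ 508.6 -112.4]
pin top [ 529.9 -237.9]
disc [553.  154.9]
```

View pics/w0a.png

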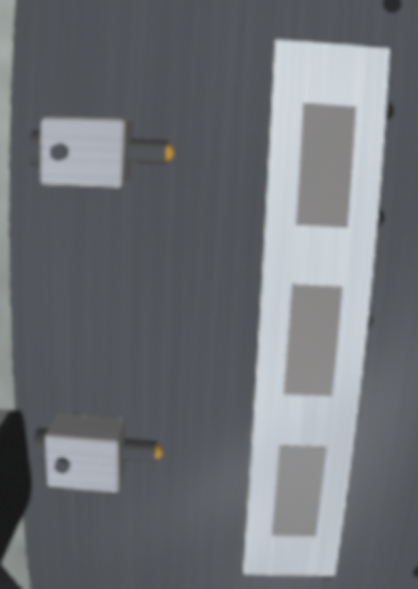

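View pics/s0a.png

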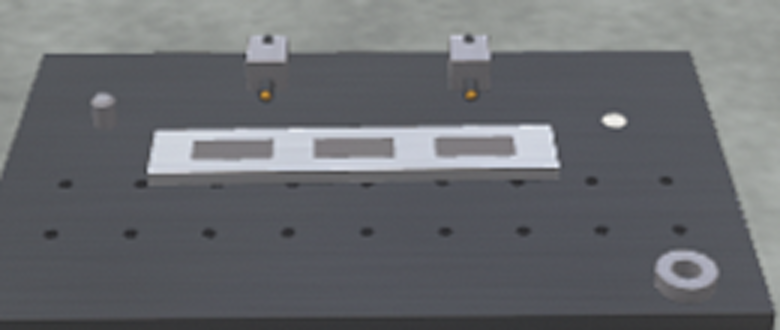

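View pics/d0a.png

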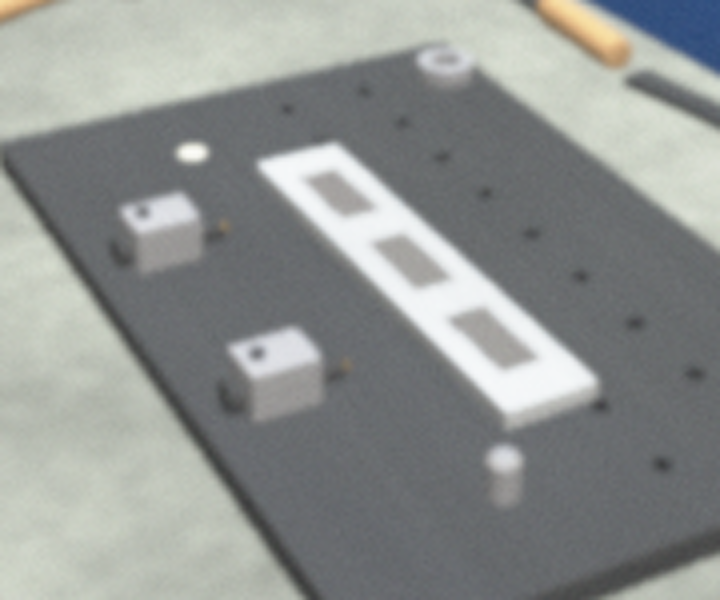

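```bash
python3 -m jog '[[-1.5,2.2,3,0,0,2.6,1],[-1.5,2.2,3,0,0,0,1],[0,0,3,0,0,0,1],[0,0,3,0,0,0,1],[0,0,0,0,0,0,1]]' 20
python3 - <<'E'
from h import *
s=observe();print(s["tcp_pos"],s["tcp_rot"],s["contact_force"]);d=get_image("wrist");cv2.imwrite("pics/w1.png",d["img"])
E
```

```text
t: 0.92
tcp_pos: [592.3, -30.8, 109.5]
tcp_rot: [-2.269, -2.168, 0.004]
contact_force: [0.6, 0.6, 1.0]
opening: 85.6
[592.28324539 -30.81149023 109.49007227] [-2.26860827 -2.167612    0.00380378] [0.64697726 0.61064397 0.96233197]
```

View pics/w1.png

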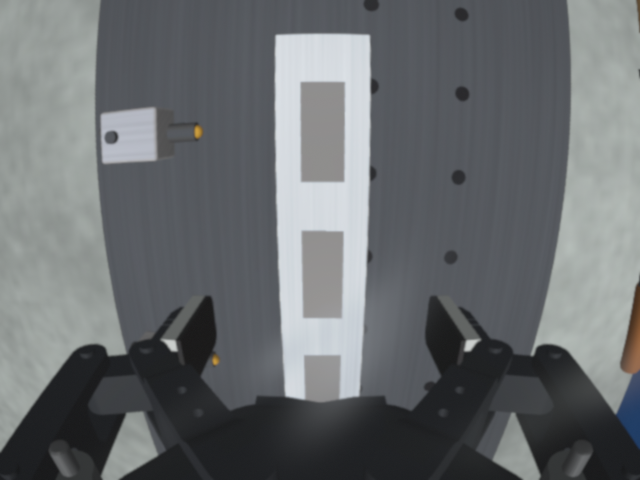

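```bash
python3 - <<'E'
from h import *
a=cv2.imread("pics/w1.png");crop("w1a",a,90,250,90,180,4.5)
s=observe();d=get_image("wrist")
for n,u,v,z in [("TL",275,35,32),("TR",371,35,32),("ML",281,240,32),("MR",367,240,32),("tipL",203,132,28),("tipR",219,360,28),("SLa",155,107,50),("SLb",158,161,50)]: print(n,hit(wray(d,s,u,v),z))
print(R.from_rotvec(s["tcp_rot"]).as_matrix().round(4))
E
```

```text
TL [572.2 100.4]
TR [628.8  98. ]
ML [568.9 -25.3]
MR [622.3 -27.7]
tipL [524.   44.9]
tipR [ 513.7 -117.1]
SLa [502.4  62.3]
SLb [501.7  30.6]
[[ 4.53e-02  9.99e-01 -1.20e-03]
 [ 9.99e-01 -4.53e-02  3.00e-04]
 [ 2.00e-04 -1.20e-03 -1.00e+00]]
```

View pics/w1a.png

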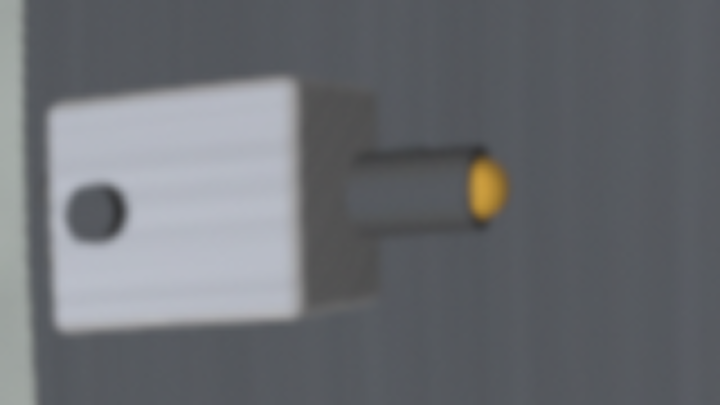

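```bash
python3 -m jog '[[0,0.25,3,0,0,0,1],[0,0,3,0,0,0,1],[0,0,2,0,0,0,1],[0,0,0.5,0,0,0,1],[0,0,0,0,0,0,1]]' 20
```

```text
t: 1.65
tcp_pos: [596.5, -31.2, 27.5]
tcp_rot: [2.27, 2.169, 0.002]
contact_force: [-0.3, -0.2, 0.3]
opening: 85.6
```

```bash
python3 -m jog '[[0,0,0.4,0,0,0,1],[0,0,0.3,0,0,0,1],[0,0,0,0,0,0,1],[0,0,0,0,0,0,1],[0,0,0,0,0,0,1]]' 20
python3 - <<'E'
from h import *
for i in range(4):
    d=get_image("side");s=observe();print(s["tcp_pos"].round(2),s["contact_force"].round(2))
cv2.imwrite("pics/d2.png",d["img"]);crop("d2a",d["img"],220,420,180,340,4)
d=get_image("wrist");cv2.imwrite("pics/w2.png",d["img"])
E
```

```text
t: 2.28
tcp_pos: [595.8, -31.1, 19.4]
tcp_rot: [2.271, 2.17, 0.0]
contact_force: [0.9, 0.4, -0.4]
opening: 85.0
[595.79 -31.07  19.38] [ 0.46 -0.37 -0.55]
[595.8  -31.08  19.38] [ 0.41 -0.52 -0.68]
[595.78 -31.1   19.38] [-0.13 -0.15  0.42]
[595.79 -31.11  19.37] [-0.35 -0.38 -0.47]
```

View pics/d2a.png

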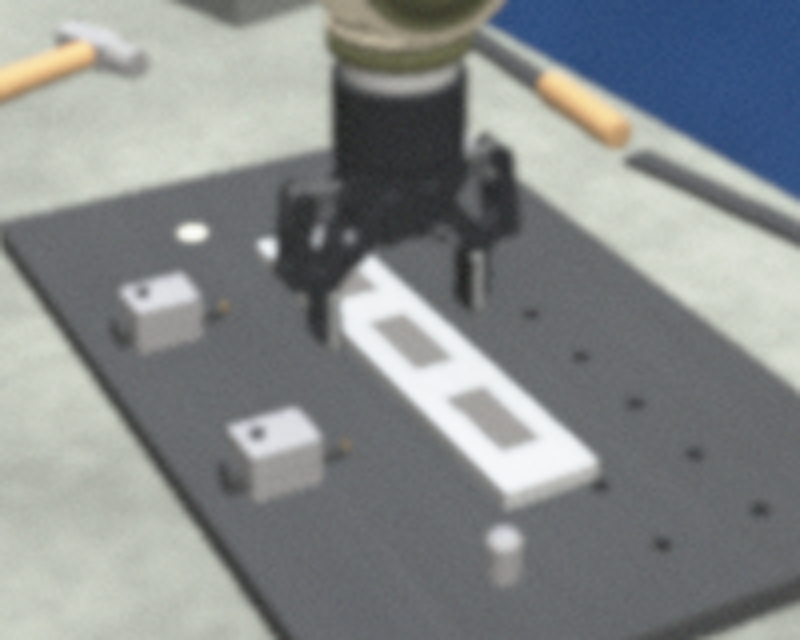

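View pics/w2.png

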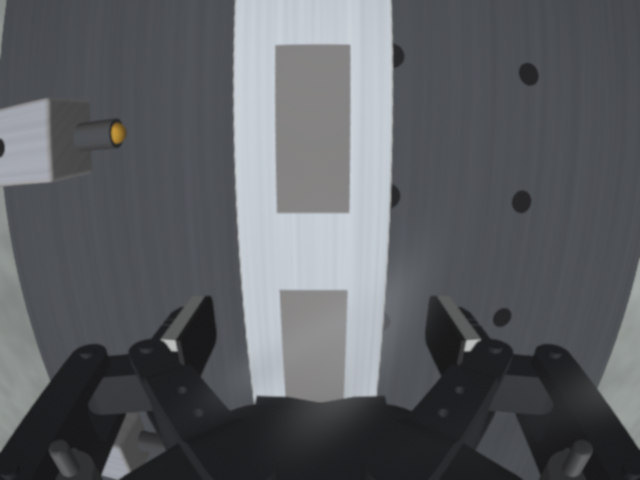

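```bash
python3 -m jog '[[0,-0.1,0,0,0,0,0.75],[0,0,0,0,0,0,0.7],[0,0,0,0,0,0,0.6],[0,0,0,0,0,0,0.6],[0,0,0,0,0,0,0.6]]' 20
python3 - <<'E'
from h import *
for i in range(3):
    s=observe();d=get_image("wrist");print(s["tcp_pos"].round(2),s["contact_force"].round(2),s["moment"].round(2),s["opening"])
cv2.imwrite("pics/w3.png",d["img"])
E
```

```text
t: 3.15
tcp_pos: [594.5, -31.0, 19.4]
tcp_rot: [-2.271, -2.17, 0.001]
contact_force: [-3.7, 0.5, 4.1]
opening: 55.0
[594.5  -30.98  19.4 ] [-3.73  0.47  4.12] [ 0.11  0.6  -0.03] 55.005830953427214
[594.53 -31.01  19.42] [-3.73  0.41  4.26] [ 0.03  0.67 -0.04] 55.4907611402096
[594.5  -30.99  19.42] [-3.81  0.03  5.57] [ 0.01  0.7  -0.01] 55.45883702121917
```

View pics/w3.png

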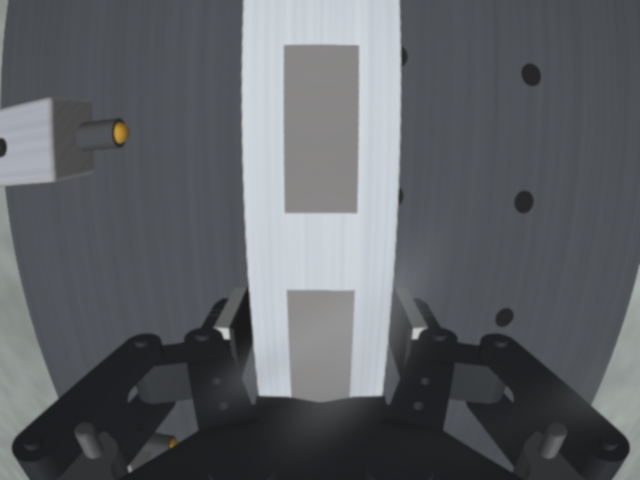

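```bash
cat > t.py <<'E'
from h import *
import sys
def tf(d,s,u,v,z):
    p=np.r_[hit(wray(d,s,u,v),z),z]; return (R.from_rotvec(s["tcp_rot"]).inv().apply(p-s["tcp_pos"])).round(1),p
E
python3 - <<'E'
from t import *
s=observe();d=get_image("wrist")
for n,u,v,z in [("tipL",129,133,28),("tipR",177,443,28),("eT",243,20,32),("eM",247,270,32),("fT",401,20,32),("fM",393,270,32)]: print(n,*tf(d,s,u,v,z))
E
```

```text
tipL [ 72.9 -74.1  -8.5] [523.8  45.2  28. ]
tipR [-84.6 -77.6  -8.5] [ 513.2 -112.    28. ]
eT [111.1 -27.1 -12.5] [572.5  81.2  32. ]
eM [ 19.4 -27.6 -12.5] [567.8 -10.4  32. ]
fT [111.2  28.2 -12.6] [627.7  78.8  32. ]
fM [ 19.5  27.3 -12.6] [622.7 -12.8  32. ]
```

```bash
python3 -m jog '[[0,-0.6,0,0,0,0.3,0.6],[0,-1,0,0,0,0.3,0.6],[0,-1.1,0,0,0,0.3,0.6],[0,-1,0,0,0,0.3,0.6],[0,-0.3,0,0,0,0,0.6]]'
python3 - <<'E'
from t import *
for i in range(3):
    s=observe();d=get_image("wrist");print(s["tcp_pos"].round(2),s["tcp_rot"].round(4),s["contact_force"].round(2),s["moment"].round(2),s["opening"])
cv2.imwrite("pics/w4.png",d["img"])
crop("w4a",d["img"],150,290,70,220,4)
crop("w4b",d["img"],150,290,330,480,4)
E
```

```text
t: 3.98
tcp_pos: [554.2, -28.8, 19.4]
tcp_rot: [-2.294, -2.146, 0.0]
contact_force: [4.1, 0.3, 1.1]
opening: 54.9
[554.17 -28.78  19.44] [-2.2941 -2.1462  0.    ] [4.08 0.33 1.09] [-0.01 -0.41  0.01] 54.936669727058444
[554.01 -28.76  19.43] [-2.2935e+00 -2.1461e+00  7.0000e-04] [-1.31 -1.04  4.53] [-0.05  0.28  0.02] 55.11754494910955
[554.01 -28.78  19.41] [-2.2930e+00 -2.1458e+00  1.5000e-03] [-1.77  0.37  6.44] [-0.03  0.26  0.03] 55.527572253953224
```

View pics/w4a.png

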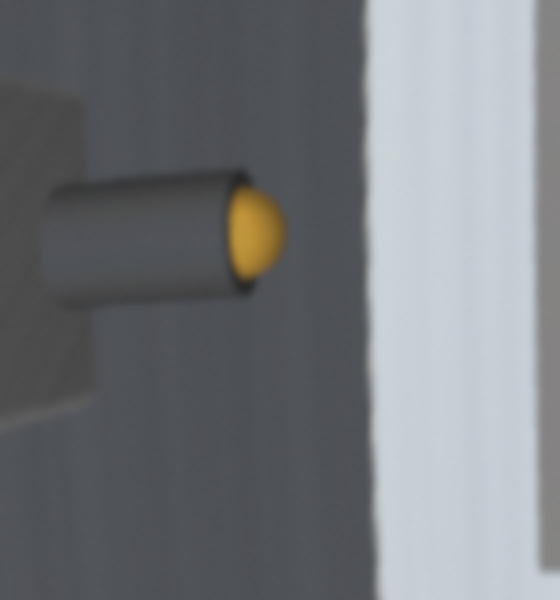

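View pics/w4b.png

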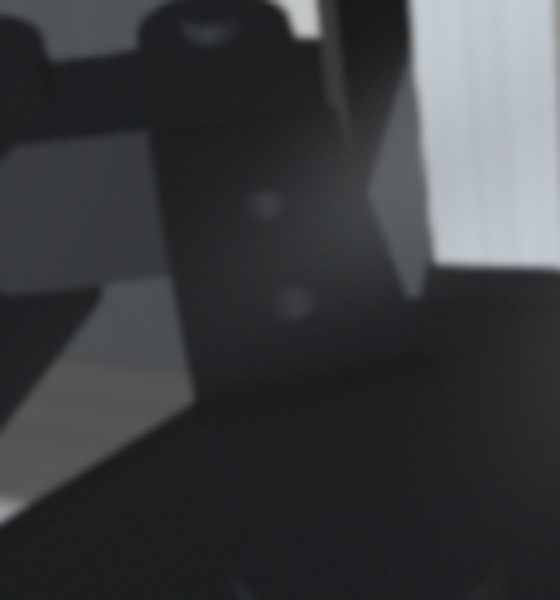

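```bash
python3 - <<'E'
from t import *
s=observe();d=get_image("wrist")
for n,u,v,z in [("tipL",221.5,128,28),("nose top",209.5,115,34),("eM",243,150,32),("fM",400,150,32)]: print(n,*tf(d,s,u,v,z))
d=get_image("side");cv2.imwrite("pics/d4.png",d["img"]);crop("d4a",d["img"],230,390,190,340,4)
E
```

```text
tipL [ 72.1 -35.8  -8.5] [523.1  45.5  28. ]
nose top [ 76.7 -38.4 -14.5] [520.8  50.3  34. ]
eM [ 63.8 -27.  -12.5] [531.3  36.7  32. ]
fM [ 63.9  27.8 -12.6] [586.   33.1  32. ]
```

View pics/d4a.png

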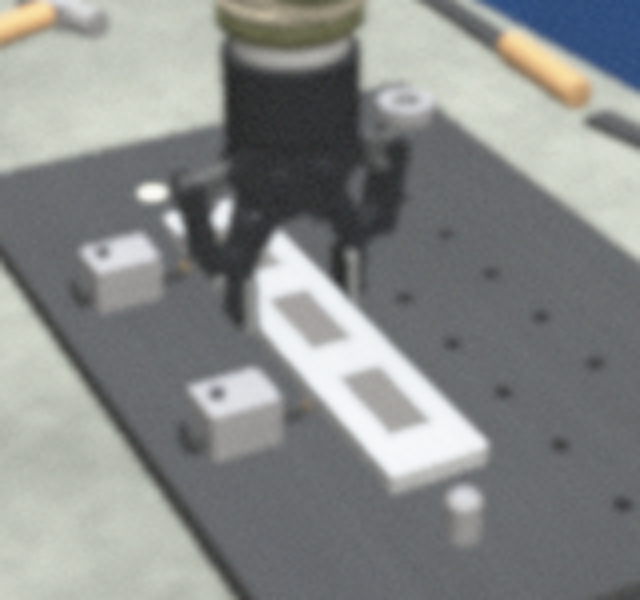

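```bash
python3 - <<'E'
from t import *
s=observe();d=get_image("side")
def t2(n,cx,cy,z):
    p=np.r_[hit(fray(d,230+cx/4,190+cy/4),z),z]
    print(n,p,R.from_rotvec(s["tcp_rot"]).inv().apply(p-s["tcp_pos"]).round(1))
for a in [("tipR",310,404,28),("tipL",187,267,28),("corner",390,482,32),("edge",318,390,32),("edgetop",262,312,32),("c far",490,448,32),("pin",465,495,44)]: t2(*a)
E
```

```text
tipR [ 515.  -116.7   28. ] [-90.3 -33.1  -8.5]
tipL [523.5  44.6  28. ] [ 71.2 -35.3  -8.5]
corner [ 512.4 -199.7   32. ] [-173.3  -30.3  -12.5]
edge [ 522.3 -112.7   32. ] [-85.8 -26.1 -12.5]
edgetop [534.4 -28.9  32. ] [ -1.4 -19.6 -12.5]
c far [ 570.5 -202.5   32. ] [-172.3   27.9  -12.7]
pin [ 529. -240.   44.] [-212.4  -11.1  -24.6]
```

```bash
python3 -m jog '[[0,-0.2,0,0,0,0,0.6],[0,-0.2,0,0,0,0,0.6],[0,-0.2,0,0,0,0,0.6],[0,-0.1,0,0,0,0,0.6],[0,0,0,0,0,0,0.6]]'
cat > o.py <<'E'
from t import *
import sys
n=sys.argv[1]
for i in range(3):
    s=observe();d=get_image("wrist");print(s["tcp_pos"].round(2),s["tcp_rot"].round(4),s["contact_force"].round(2),s["moment"].round(3),round(s["opening"],2))
cv2.imwrite(f"pics/w{n}.png",d["img"])
crop(f"w{n}a",d["img"],180,280,80,180,5)
d=get_image("side");crop(f"d{n}a",d["img"],250,370,230,340,5)
E
python3 o.py 5
```

```text
t: 4.9
tcp_pos: [547.9, -28.5, 19.4]
tcp_rot: [2.294, 2.146, 0.0]
contact_force: [3.5, -0.2, 4.6]
opening: 55.3
[547.89 -28.45  19.43] [2.2938e+00 2.1464e+00 1.0000e-04] [ 3.52 -0.24  4.61] [-0.037 -0.466  0.023] 55.29
[547.9  -28.41  19.41] [2.2937 2.1466 0.    ] [ 3.34 -0.19  4.18] [-0.089 -0.455  0.082] 55.41
[547.9  -28.41  19.42] [ 2.2937  2.1466 -0.    ] [ 2.65 -0.87  4.89] [-0.107 -0.389  0.056] 55.75
```

```bash
python3 -c "
import cv2,numpy as np
a=cv2.imread('pics/w5a.png');b=cv2.imread('pics/d5a.png')
b=cv2.resize(b,(300,275)) if 0 else b[:500,:300]
cv2.imwrite('pics/c5.png',np.hstack([a[:500],b]))"
```

```text
(no output)
```

View pics/c5.png

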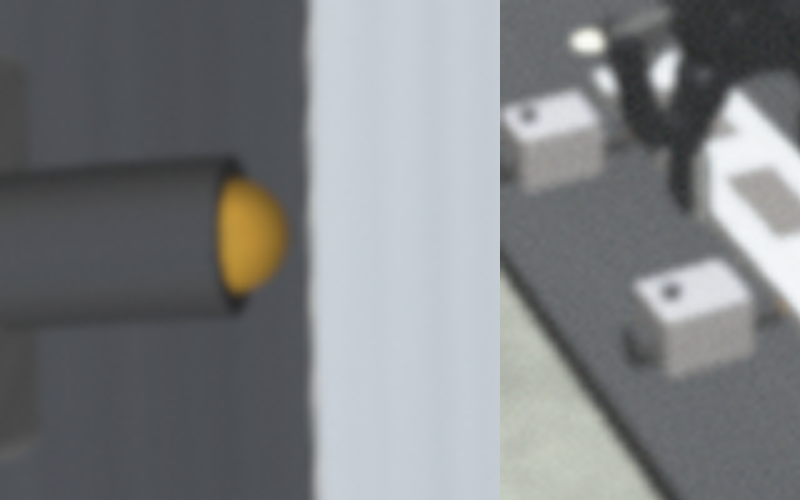

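```bash
python3 - <<'E'
from t import *
s=observe();d=get_image("wrist")
for n,u,v,z in [("tipL",237.7,127,28),("eL",242.5,127,32),("eL20",242.5,127,20)]: print(n,*tf(d,s,u,v,z))
d=get_image("side");crop("d5b",d["img"],280,360,260,330,8)
E
```

```text
tipL [ 72.1 -29.7  -8.6] [523.   45.5  28. ]
eL [ 72.  -27.1 -12.6] [525.6  45.2  32. ]
eL20 [ 72.2 -29.5  -0.6] [523.2  45.6  20. ]
```

View pics/d5b.png

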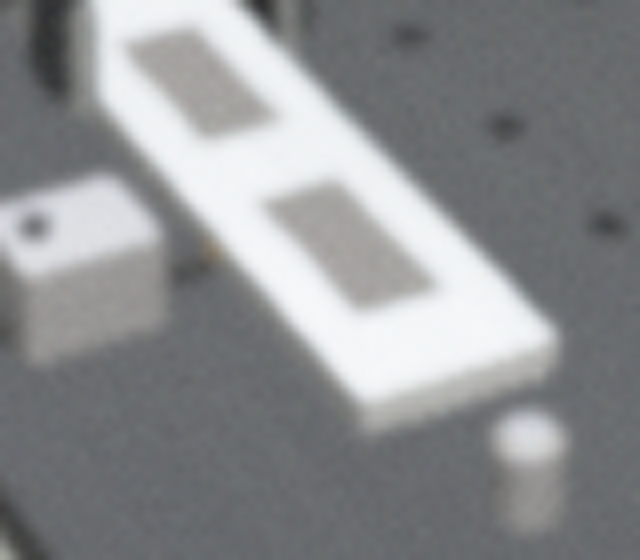

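```bash
python3 -m jog '[[0,-0.1,0,0,0,0,0.6],[0,-0.1,0,0,0,0,0.6],[0,-0.1,0,0,0,0,0.6],[0,-0.05,0,0,0,0,0.6],[0,0,0,0,0,0,0.6]]'
python3 o.py 6; python3 -c "
from t import *
d=get_image('side');crop('d6b',d['img'],280,360,260,330,8)"
```

```text
t: 5.82
tcp_pos: [544.5, -28.2, 19.4]
tcp_rot: [2.294, 2.146, 0.0]
contact_force: [5.4, -0.5, 4.5]
opening: 55.4
[544.5  -28.19  19.41] [2.2936e+00 2.1462e+00 5.0000e-04] [ 5.38 -0.51  4.51] [-0.074 -0.662  0.105] 55.37
[544.52 -28.17  19.4 ] [2.2935e+00 2.1463e+00 4.0000e-04] [ 4.94 -0.73  4.37] [-0.104 -0.617  0.069] 55.11
[544.52 -28.19  19.4 ] [2.2936e+00 2.1463e+00 4.0000e-04] [ 4.44 -0.93  4.48] [-0.056 -0.655  0.097] 55.61
```

View pics/d6b.png

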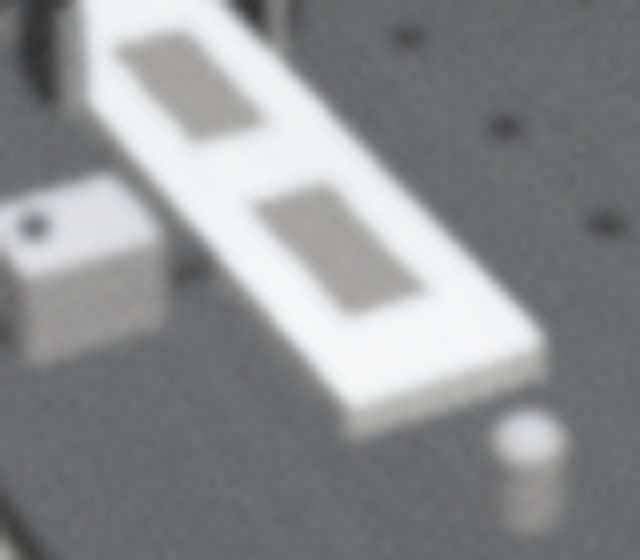

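View pics/w6a.png

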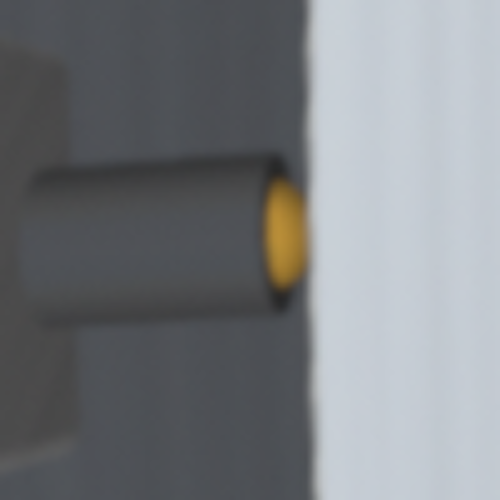

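```bash
python3 -m jog '[[0,-0.05,0,0,0,0,0.6],[0,-0.05,0,0,0,0,0.6],[0,-0.05,0,0,0,0,0.6],[0,0,0,0,0,0,0.6],[0,0,0,0,0,0,0.6]]'
python3 o.py 7
```

```text
t: 6.7
tcp_pos: [543.0, -28.1, 19.4]
tcp_rot: [2.294, 2.146, 0.0]
contact_force: [5.5, 0.8, 4.7]
opening: 55.3
[543.05 -28.1   19.41] [2.2935e+00 2.1463e+00 4.0000e-04] [5.5  0.81 4.7 ] [-0.11  -0.701  0.079] 55.25
[543.05 -28.11  19.41] [2.2935e+00 2.1463e+00 4.0000e-04] [ 5.29 -0.98  4.38] [-0.011 -0.722  0.066] 55.34
[543.04 -28.09  19.39] [2.2936e+00 2.1463e+00 4.0000e-04] [ 4.83 -0.47  3.84] [-0.018 -0.728  0.067] 55.54
```

View pics/w7a.png

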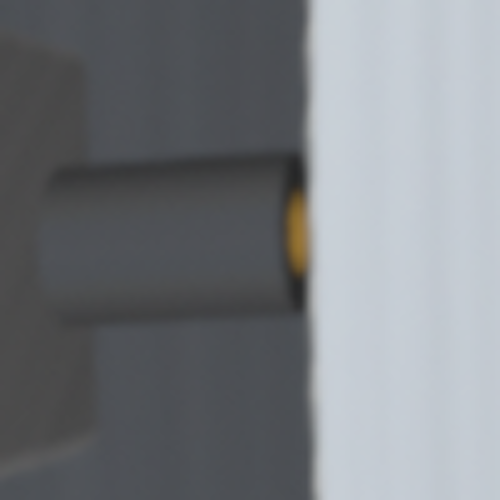

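```bash
python3 -m jog '[[0,-0.04,0,0,0,0,0.6],[0,0,0,0,0,0,0.6],[0,-0.03,0,0,0,0,0.6],[0,0,0,0,0,0,0.6],[0,0,0,0,0,0,0.6]]'
python3 o.py 8
```

```text
t: 7.52
tcp_pos: [542.8, -28.1, 19.4]
tcp_rot: [2.293, 2.146, 0.001]
contact_force: [8.5, -0.1, 3.6]
opening: 55.4
[542.81 -28.08  19.42] [2.2928e+00 2.1459e+00 1.5000e-03] [ 8.46 -0.13  3.58] [ 0.037 -1.038  0.159] 55.41
[542.83 -28.07  19.42] [2.2928e+00 2.1459e+00 1.5000e-03] [7.03 0.79 3.5 ] [-0.012 -1.027  0.243] 55.51
[542.83 -28.09  19.46] [2.2928e+00 2.1458e+00 1.6000e-03] [ 8.09 -0.9   4.37] [-0.018 -0.981  0.176] 55.35
```

View pics/w8a.png

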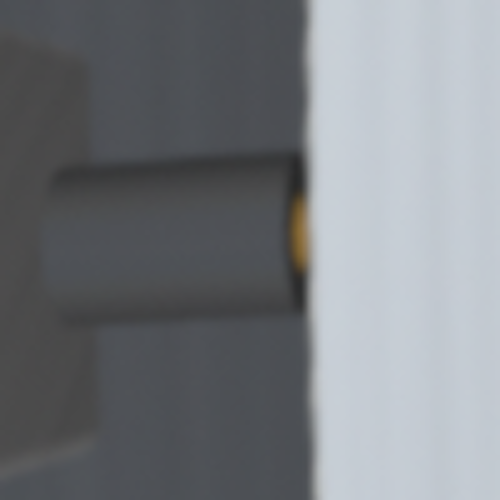

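View pics/d8a.png

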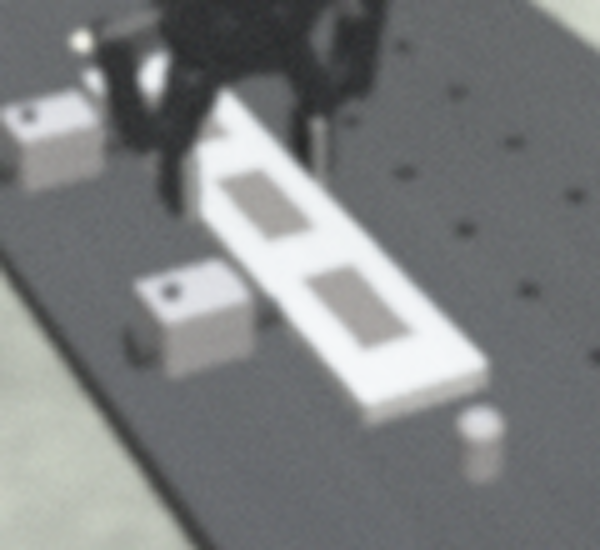

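```bash
python3 -m jog '[[0,0,0,0,0,-0.2,0.6],[0,0,0,0,0,-0.2,0.6],[0,0,0,0,0,0,0.6],[0,0,0,0,0,0,0.6],[0,0,0,0,0,0,0.6]]'
python3 o.py 9
```

```text
t: 8.35
tcp_pos: [542.4, -27.9, 19.4]
tcp_rot: [2.287, 2.154, 0.001]
contact_force: [5.1, 0.3, 4.5]
opening: 55.2
[542.44 -27.91  19.41] [2.2866e+00 2.1538e+00 1.1000e-03] [5.09 0.32 4.49] [ 0.02  -0.757 -0.093] 55.24
[542.42 -27.9   19.41] [2.2866e+00 2.1538e+00 1.0000e-03] [5.72 0.79 4.9 ] [ 0.073 -0.711 -0.029] 55.16
[542.42 -27.95  19.39] [2.2866e+00 2.1538e+00 1.0000e-03] [5.16 0.2  4.86] [ 0.038 -0.822 -0.123] 55.41
```

View pics/w9a.png

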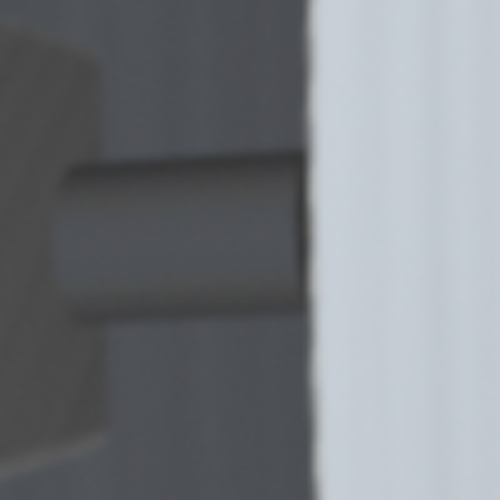

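```bash
python3 -m jog '[[0,-0.03,0,0,0,0,0.6],[0,0,0,0,0,0,0.6],[0,-0.03,0,0,0,0,0.6],[0,0,0,0,0,0,0.6],[0,0,0,0,0,0,0.6]]'
python3 o.py 10
```

```text
t: 9.18
tcp_pos: [542.2, -27.9, 19.4]
tcp_rot: [2.285, 2.154, 0.002]
contact_force: [8.3, 1.4, 4.0]
opening: 55.3
[542.24 -27.88  19.43] [2.2855e+00 2.1539e+00 1.9000e-03] [8.27 1.38 4.03] [ 0.147 -1.049  0.138] 55.31
[542.24 -27.89  19.44] [2.2856e+00 2.1538e+00 1.9000e-03] [8.4  1.02 3.48] [ 0.131 -1.052  0.18 ] 55.06
[542.26 -27.87  19.46] [2.2854e+00 2.1539e+00 2.0000e-03] [6.61 0.86 3.84] [ 0.168 -1.035  0.126] 55.15
```

View pics/w10a.png

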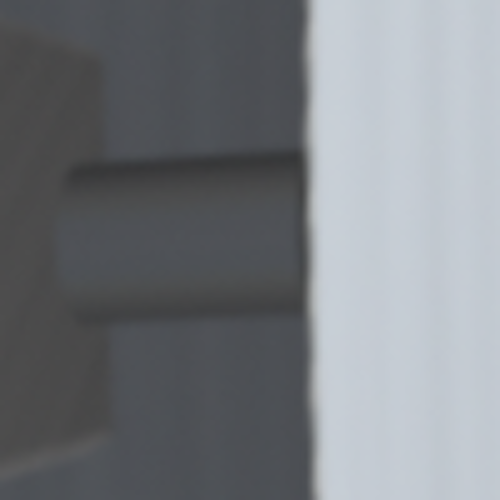

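```bash
python3 -m jog '[[0,0,0,0,0,-0.2,0.6],[0,0,0,0,0,0,0.6],[0,-0.03,0,0,0,0,0.6],[0,0,0,0,0,0,0.6],[0,0,0,0,0,0,0.6]]'
python3 o.py 11
```

```text
t: 10.0
tcp_pos: [542.2, -27.9, 19.5]
tcp_rot: [2.283, 2.156, 0.003]
contact_force: [9.5, 0.7, 2.3]
opening: 55.7
[542.23 -27.86  19.47] [2.2826 2.1565 0.003 ] [9.46 0.75 2.35] [ 0.182 -1.246 -0.189] 55.69
[542.21 -27.85  19.46] [2.2827 2.1564 0.003 ] [8.66 1.42 2.28] [ 0.21  -1.245 -0.275] 55.37
[542.22 -27.86  19.45] [2.2826 2.1565 0.003 ] [8.15 0.43 1.26] [ 0.152 -1.254 -0.268] 55.52
```

View pics/w11a.png

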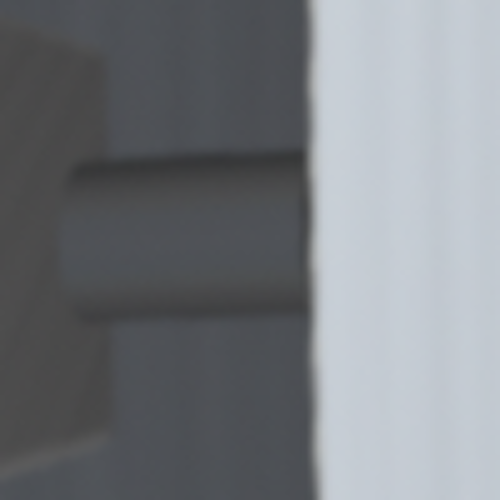

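```bash
python3 -m jog '[[0,-0.03,0,0,0,0.1,0.6],[0,0,0,0,0,0,0.6],[0,0,0,0,0,0,0.6],[0,0,0,0,0,0,0.6],[0,0,0,0,0,0,0.6]]'
python3 o.py 12
```

```text
t: 10.82
tcp_pos: [542.2, -27.9, 19.5]
tcp_rot: [2.284, 2.155, 0.004]
contact_force: [9.5, 1.4, 2.4]
opening: 55.3
[542.22 -27.86  19.48] [2.2835 2.1546 0.0035] [9.53 1.43 2.36] [ 0.274 -1.505 -0.03 ] 55.3
[542.23 -27.85  19.49] [2.2834 2.1546 0.0036] [10.56  0.77  1.33] [ 0.218 -1.421 -0.004] 55.69
[542.21 -27.87  19.46] [2.2835 2.1546 0.0035] [9.2  2.13 2.33] [ 0.256 -1.41  -0.012] 55.02
```

```bash
python3 -m jog '[[-0.2,0,0,0,0,0,0.6],[-0.3,0,0,0,0,0,0.6],[-0.3,0,0,0,0,0,0.6],[-0.2,0,0,0,0,0,0.6],[0,0,0,0,0,0,0.6]]'
python3 o.py 13
```

```text
t: 11.65
tcp_pos: [541.7, -36.8, 19.5]
tcp_rot: [2.285, 2.155, 0.006]
contact_force: [10.8, 6.6, 3.4]
opening: 55.2
[541.68 -36.8   19.48] [2.2846 2.1552 0.0057] [10.75  6.63  3.4 ] [ 1.249 -1.636 -0.071] 55.21
[541.66 -36.82  19.48] [2.2845 2.1552 0.0055] [10.72  7.92  2.02] [ 1.192 -1.591 -0.015] 55.53
[541.67 -36.83  19.49] [2.2845 2.1551 0.0055] [10.22  7.91  2.81] [ 1.217 -1.638 -0.01 ] 54.92
```

View pics/w13.png

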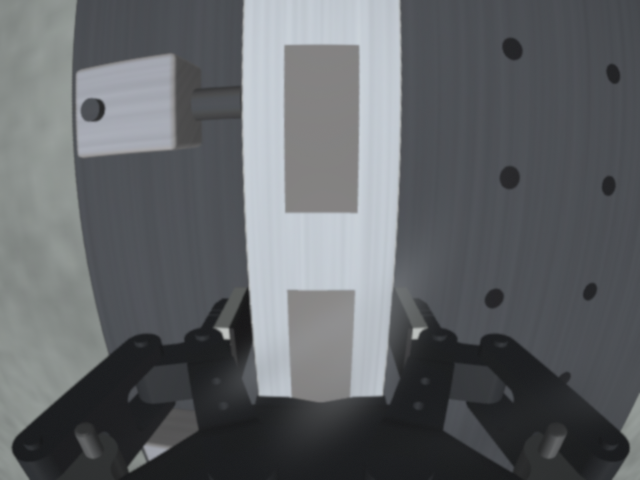

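View pics/d13a.png

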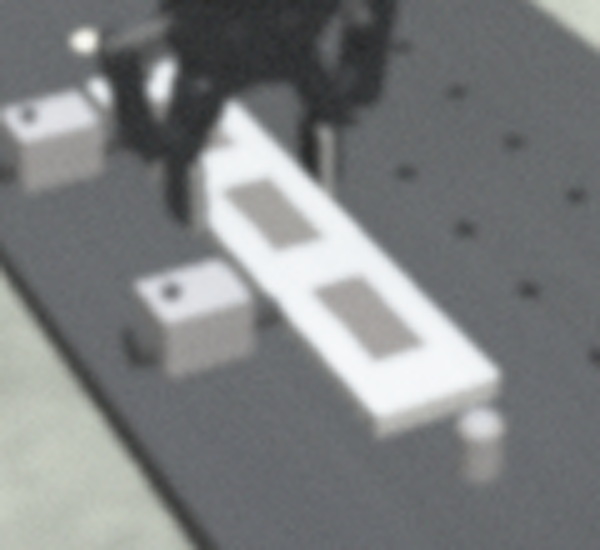

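```bash
python3 -m jog '[[-0.3,0,0,0,0,0,0.6],[-0.4,0,0,0,0,0,0.6],[-0.4,0,0,0,0,0,0.6],[-0.3,0,0,0,0,0,0.6],[0,0,0,0,0,0,0.6]]'
python3 o.py 14
```

```text
t: 12.48
tcp_pos: [540.8, -50.9, 19.5]
tcp_rot: [2.285, 2.155, 0.005]
contact_force: [10.5, 7.6, 3.1]
opening: 55.5
[540.82 -50.89  19.5 ] [2.2846 2.1551 0.0054] [10.53  7.62  3.05] [ 1.107 -1.601 -0.004] 55.55
[540.82 -50.88  19.47] [2.2845 2.1552 0.0052] [11.32  7.57  2.58] [ 1.121 -1.575 -0.029] 55.11
[540.83 -50.87  19.49] [2.2845 2.1551 0.0052] [10.42  7.48  3.39] [ 1.068 -1.637 -0.016] 55.53
```

View pics/w14.png

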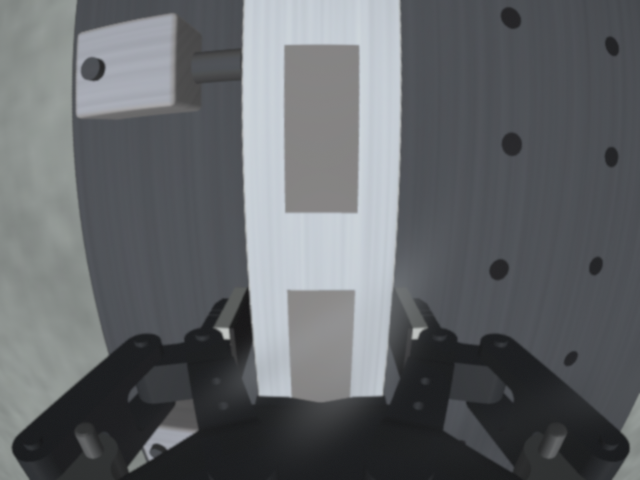

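View pics/d14a.png

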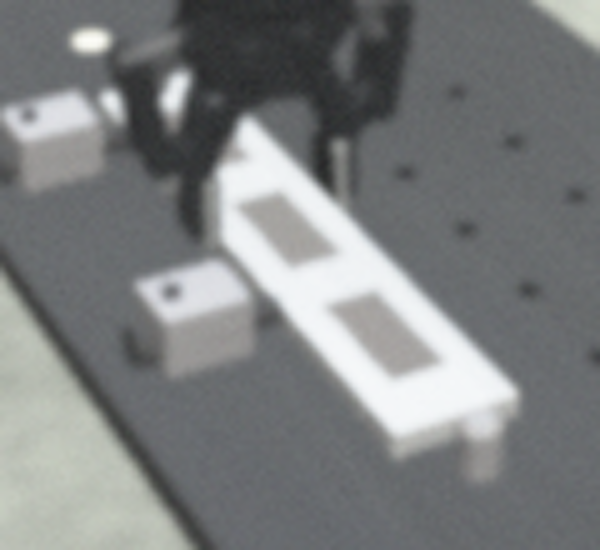

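```bash
python3 -m jog '[[-0.1,0,0,0,0,0,0.6],[-0.1,0,0,0,0,0,0.6],[-0.1,0,0,0,0,0,0.6],[0,0,0,0,0,0,0.6],[0,0,0,0,0,0,0.6]]'
python3 o.py 15
```

```text
t: 13.3
tcp_pos: [540.6, -53.5, 19.5]
tcp_rot: [2.285, 2.155, 0.006]
contact_force: [10.9, 9.0, 2.9]
opening: 55.4
[540.64 -53.51  19.45] [2.2848 2.1555 0.0058] [10.94  9.01  2.87] [ 1.441 -1.687 -0.043] 55.42
[540.64 -53.48  19.47] [2.2848 2.1555 0.0058] [10.78  9.    2.02] [ 1.449 -1.704 -0.06 ] 55.19
[540.62 -53.49  19.46] [2.2848 2.1554 0.0058] [11.2   9.68  3.06] [ 1.493 -1.654 -0.009] 55.36
```

View pics/d15a.png

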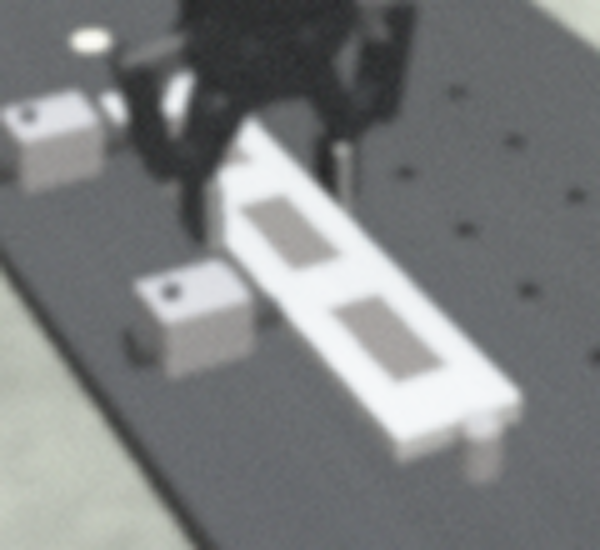

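```bash
python3 -m jog '[[-0.05,0,0,0,0,0,0.6],[0,0,0,0,0,0,0.6],[-0.05,0,0,0,0,0,0.6],[0,0,0,0,0,0,0.6],[0,0,0,0,0,0,0.6]]'
python3 o.py 16
```

```text
t: 14.12
tcp_pos: [540.6, -54.4, 19.5]
tcp_rot: [2.285, 2.156, 0.006]
contact_force: [11.0, 9.9, 2.6]
opening: 55.5
[540.59 -54.39  19.48] [2.2848 2.1555 0.006 ] [11.01  9.88  2.6 ] [ 1.565 -1.696 -0.013] 55.46
[540.6  -54.4   19.48] [2.2849 2.1554 0.0061] [11.66  9.7   3.39] [ 1.566 -1.653 -0.072] 55.23
[540.59 -54.4   19.47] [2.2849 2.1555 0.006 ] [12.66  9.4   3.14] [ 1.6   -1.694 -0.014] 55.58
```

View pics/d16a.png

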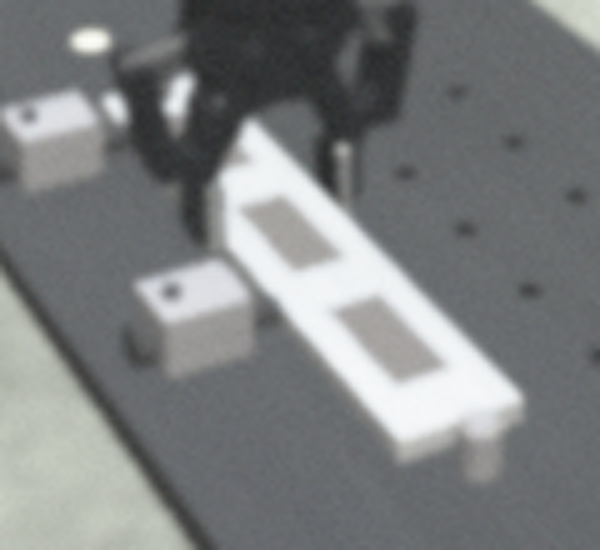

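```bash
cat > slip.py <<'E'
import cv2,numpy as np,sys
def r(n):
    g=cv2.cvtColor(cv2.imread(f"pics/w{n}.png"),cv2.COLOR_BGR2GRAY).astype(np.float32); return g
f=lambda g:g[180:310,255:390]
for a in sys.argv[2:]: 
    p=[(round(x,2)) for x in cv2.phaseCorrelate(f(r(sys.argv[1])),f(r(a)))[0]]; print(a,p)
E
python3 slip.py 13 14 15 16
```

```text
14 [0.5, 0.51]
15 [0.49, 0.46]
16 [0.48, 0.43]
```

```bash
python3 -m jog '[[-0.05,0,0,0,0,0,0.6],[0,0,0,0,0,0,0.6],[-0.05,0,0,0,0,0,0.6],[0,0,0,0,0,0,0.6],[0,0,0,0,0,0,0.6]]'
python3 o.py 17; python3 slip.py 13 17
```

```text
t: 14.95
tcp_pos: [540.5, -55.4, 19.4]
tcp_rot: [2.285, 2.156, 0.006]
contact_force: [11.3, 9.3, 2.6]
opening: 55.2
[540.52 -55.39  19.44] [2.2849 2.1556 0.0059] [11.32  9.33  2.61] [ 1.554 -1.713  0.003] 55.24
[540.52 -55.39  19.47] [2.2849 2.1555 0.006 ] [11.54  8.06  3.49] [ 1.537 -1.689 -0.087] 55.21
[540.51 -55.38  19.49] [2.2849 2.1555 0.006 ] [10.94  9.38  3.1 ] [ 1.545 -1.665 -0.039] 55.23
17 [0.53, 0.44]
```

Still sliding; continue in small steps.

```bash
python3 -m jog '[[-0.05,0,0,0,0,0,0.6],[0,0,0,0,0,0,0.6],[-0.05,0,0,0,0,0,0.6],[0,0,0,0,0,0,0.6],[0,0,0,0,0,0,0.6]]'
python3 o.py 18; python3 slip.py 13 18
```

```text
t: 15.78
tcp_pos: [540.5, -56.4, 19.5]
tcp_rot: [2.285, 2.156, 0.006]
contact_force: [12.2, 9.7, 2.7]
opening: 55.3
[540.46 -56.39  19.47] [2.2849 2.1555 0.0059] [12.22  9.68  2.75] [ 1.546 -1.725 -0.042] 55.26
[540.46 -56.37  19.45] [2.2849 2.1555 0.006 ] [11.09  9.48  2.54] [ 1.547 -1.676 -0.063] 55.31
[540.45 -56.38  19.48] [2.2849 2.1555 0.006 ] [11.39  9.66  2.35] [ 1.522 -1.708 -0.02 ] 55.76
18 [0.54, 0.43]
```

View pics/d18a.png

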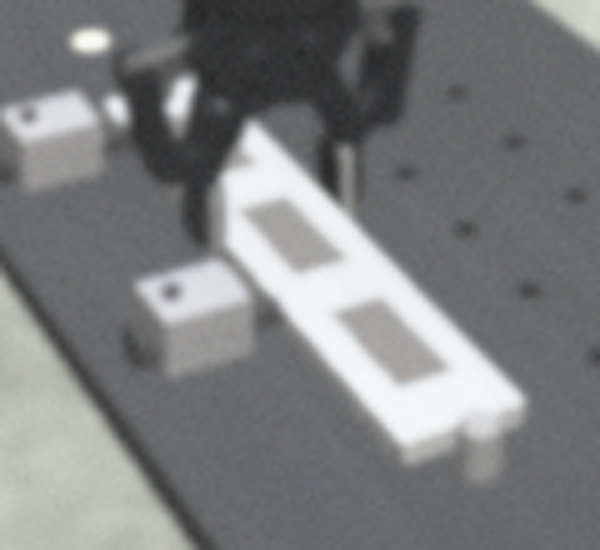

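```bash
python3 -m jog '[[-0.05,0,0,0,0,0,0.6],[-0.05,0,0,0,0,0,0.6],[0,0,0,0,0,0,0.6],[0,0,0,0,0,0,0.6],[0,0,0,0,0,0,0.6]]'
python3 o.py 19; python3 slip.py 13 19
```

```text
t: 16.6
tcp_pos: [540.4, -57.4, 19.4]
tcp_rot: [2.285, 2.156, 0.006]
contact_force: [11.4, 9.6, 3.3]
opening: 55.8
[540.39 -57.38  19.44] [2.2849 2.1555 0.0059] [11.42  9.61  3.26] [ 1.486 -1.699 -0.033] 55.77
[540.4  -57.38  19.47] [2.2849 2.1555 0.0059] [11.77  9.79  3.17] [ 1.574 -1.69   0.004] 55.45
[540.39 -57.4   19.48] [2.2849 2.1555 0.0059] [11.58  9.    2.97] [ 1.532 -1.734 -0.047] 55.11
19 [0.52, 0.44]
```

```bash
python3 -m jog '[[-0.05,0,0,0,0,0,0.6],[-0.05,0,0,0,0,0,0.6],[0,0,0,0,0,0,0.6],[0,0,0,0,0,0,0.6],[0,0,0,0,0,0,0.6]]'
python3 o.py 20; python3 slip.py 13 20
```

```text
t: 17.42
tcp_pos: [540.3, -58.4, 19.5]
tcp_rot: [2.285, 2.155, 0.006]
contact_force: [11.1, 9.5, 4.2]
opening: 55.4
[540.35 -58.38  19.47] [2.2849 2.1555 0.006 ] [11.07  9.55  4.23] [ 1.5   -1.688 -0.038] 55.42
[540.33 -58.38  19.46] [2.2849 2.1555 0.0059] [11.4   9.27  3.06] [ 1.582 -1.703 -0.133] 55.27
[540.35 -58.37  19.48] [2.2849 2.1555 0.006 ] [11.7   9.57  3.62] [ 1.538 -1.693  0.025] 55.45
20 [0.53, 0.44]
```

```bash
python3 -m jog '[[-0.05,0,0,0,0,0,0.6],[-0.05,0,0,0,0,0,0.6],[0,0,0,0,0,0,0.6],[0,0,0,0,0,0,0.6],[0,0,0,0,0,0,0.6]]'
python3 o.py 21; python3 slip.py 13 21; python3 -c "
from t import *
d=get_image('side');crop('d21b',d['img'],310,370,280,335,10)"
```

```text
t: 18.25
tcp_pos: [540.3, -59.3, 19.5]
tcp_rot: [2.285, 2.156, 0.006]
contact_force: [11.7, 9.7, 3.0]
opening: 55.5
[540.27 -59.33  19.47] [2.2849 2.1556 0.006 ] [11.66  9.67  3.04] [ 1.525 -1.681 -0.066] 55.55
[540.28 -59.36  19.46] [2.2849 2.1556 0.0059] [11.27  9.87  3.  ] [ 1.556 -1.675 -0.1  ] 55.41
[540.27 -59.38  19.47] [2.2849 2.1556 0.0059] [11.78  9.68  3.08] [ 1.574 -1.695 -0.087] 55.22
21 [0.52, 0.44]
```

View pics/d21b.png

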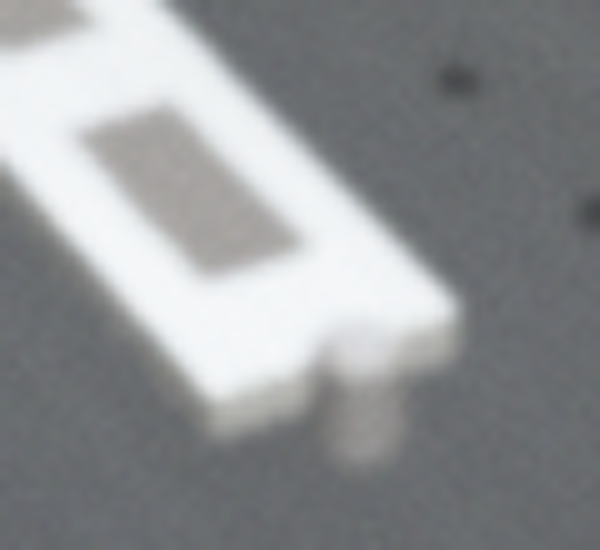

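```bash
python3 -m jog '[[-0.05,0,0,0,0,0,0.6],[-0.05,0,0,0,0,0,0.6],[0,0,0,0,0,0,0.6],[0,0,0,0,0,0,0.6],[0,0,0,0,0,0,0.6]]'
python3 o.py 22; python3 slip.py 13 22
```

```text
t: 19.12
tcp_pos: [540.2, -60.4, 19.5]
tcp_rot: [2.285, 2.156, 0.006]
contact_force: [11.2, 9.8, 3.6]
opening: 55.3
[540.21 -60.36  19.46] [2.2849 2.1556 0.0059] [11.22  9.82  3.57] [ 1.545 -1.691 -0.028] 55.31
[540.23 -60.39  19.48] [2.2849 2.1555 0.006 ] [11.61  9.25  2.93] [ 1.569 -1.696 -0.065] 55.55
[540.23 -60.35  19.46] [2.2849 2.1555 0.006 ] [11.87  9.34  3.14] [ 1.524 -1.653 -0.024] 55.47
22 [0.53, 0.45]
```

```bash
python3 - <<'E'
from t import *
d=get_image("side")
for n,u,v,z in [("c1",331.5,323.8,20),("c2",355.5,316.5,20),("c1t",331,320,32),("c2t",356,311,32),("pin base front",346.5,326.5,20),("pinl",342.5,322,20),("pinr",350.5,322,20),("pintop c",346.3,314,44)]: print(n,hit(fray(d,u,v),z))
crop('d22b',d['img'],310,370,280,335,10)
E
```

```text
c1 [ 505.1 -225.8]
c2 [ 557.7 -231.6]
c1t [ 502.3 -228.1]
c2t [ 559.3 -230.3]
pin base front [ 525.3 -247.6]
pinl [ 526.3 -232.4]
pinr [ 539.6 -240.5]
pintop c [ 528.7 -240.7]
```

```bash
python3 -m jog '[[-0.05,0,0,0,0,0,0.6],[-0.05,0,0,0,0,0,0.6],[0,0,0,0,0,0,0.6],[0,0,0,0,0,0,0.6],[0,0,0,0,0,0,0.6]]'
python3 o.py 23; python3 slip.py 13 23
```

```text
t: 20.0
tcp_pos: [540.1, -61.3, 19.4]
tcp_rot: [2.285, 2.156, 0.006]
contact_force: [10.6, 9.6, 3.8]
opening: 55.1
[540.12 -61.35  19.44] [2.285  2.1556 0.0059] [10.62  9.65  3.78] [ 1.513 -1.675 -0.054] 55.08
[540.16 -61.36  19.45] [2.285  2.1556 0.0059] [10.55 10.29  2.79] [ 1.621 -1.729 -0.058] 55.4
[540.17 -61.37  19.48] [2.2849 2.1555 0.006 ] [10.93  8.77  3.34] [ 1.541 -1.657 -0.057] 55.02
23 [0.51, 0.42]
```

```bash
python3 -m jog '[[-0.05,0,0,0,0,0,0.6],[0,0,0,0,0,0,0.6],[-0.05,0,0,0,0,0,0.6],[0,0,0,0,0,0,0.6],[0,0,0,0,0,0,0.6]]'
python3 o.py 24; python3 slip.py 13 24
```

```text
t: 20.82
tcp_pos: [540.1, -61.6, 19.5]
tcp_rot: [-2.285, -2.155, -0.007]
contact_force: [12.2, 14.1, 2.6]
opening: 55.4
[540.14 -61.64  19.47] [-2.285  -2.1555 -0.0073] [12.16 14.13  2.55] [ 2.24  -1.842  0.003] 55.44
[540.14 -61.6   19.45] [-2.2849 -2.1555 -0.0073] [12.24 13.96  3.33] [ 2.245 -1.842 -0.025] 55.62
[540.13 -61.61  19.48] [-2.2849 -2.1555 -0.0073] [12.18 13.47  3.81] [ 2.227 -1.926 -0.108] 55.42
24 [0.55, 0.42]
```

```bash
python3 -m jog '[[-0.05,0,0,0,0,0,0.6],[0,0,0,0,0,0,0.6],[-0.05,0,0,0,0,0,0.6],[0,0,0,0,0,0,0.6],[0,0,0,0,0,0,0.6]]'
python3 o.py 25; python3 slip.py 13 25
```

```text
t: 21.65
tcp_pos: [540.1, -61.7, 19.5]
tcp_rot: [-2.284, -2.155, -0.009]
contact_force: [13.6, 19.4, 3.4]
opening: 55.4
[540.12 -61.75  19.46] [-2.2844 -2.1547 -0.009 ] [13.58 19.41  3.4 ] [ 3.041e+00 -2.052e+00  3.000e-03] 55.36
[540.11 -61.74  19.45] [-2.2844 -2.1547 -0.009 ] [13.62 18.65  3.14] [ 3.104 -2.008 -0.072] 55.54
[540.1  -61.73  19.47] [-2.2843 -2.1547 -0.0089] [13.73 18.73  4.37] [ 3.047 -2.049 -0.031] 55.13
25 [0.55, 0.38]
```

```bash
python3 -m jog '[[0.1,0,0,0,0,0,0.65],[0,0,0,0,0,0,0.67],[0,0,0,0,0,0,0.69],[0,0,0,0,0,0,0.71],[0,0,0,0,0,0,0.73]]'
python3 o.py 26
```

```text
t: 22.48
tcp_pos: [537.7, -63.6, 18.7]
tcp_rot: [-2.283, -2.155, 0.003]
contact_force: [-0.1, 0.0, 0.2]
opening: 62.2
[537.71 -63.65  18.72] [-2.2826 -2.1547  0.0027] [-0.07  0.01  0.15] [ 0.062 -0.032  0.021] 62.22
[537.91 -63.74  18.83] [-2.283e+00 -2.155e+00  2.200e-03] [ 0.61 -0.58 -0.68] [-0.004 -0.019  0.003] 62.19
[538.11 -63.8   18.93] [-2.2833e+00 -2.1553e+00  1.8000e-03] [ 0.44 -0.32 -0.04] [0.02  0.001 0.008] 62.74
```

View pics/w26.png

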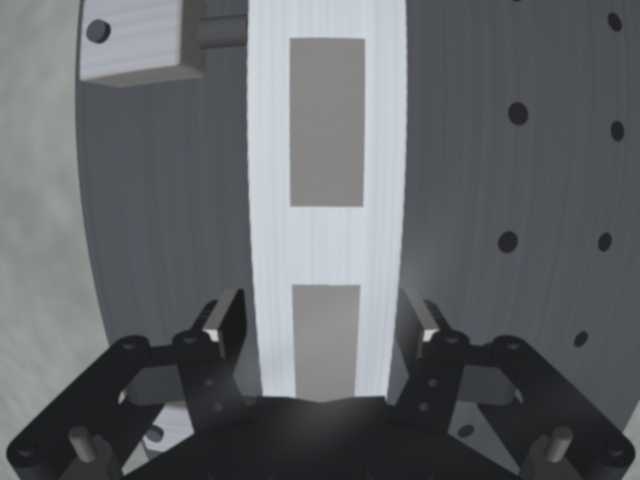

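View pics/d26a.png

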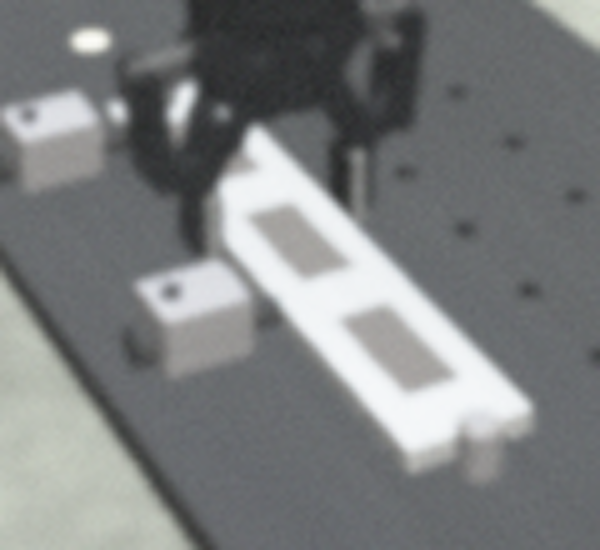

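```bash
python3 -m jog '[[0,0,0,0,0,0,0.9],[0,0,0,0,0,0,1],[0,0,0,0,0,0,1],[0,0,0,0,0,0,1],[0,0,0,0,0,0,1]]'
python3 o.py 27
```

```text
t: 23.3
tcp_pos: [538.9, -63.9, 19.3]
tcp_rot: [-2.284, -2.157, 0.0]
contact_force: [-0.2, 0.3, 0.9]
opening: 85.4
[538.89 -63.88  19.31] [-2.2845 -2.1565  0.    ] [-0.16  0.3   0.92] [-0.05   0.004 -0.021] 85.45
[538.87 -63.89  19.33] [-2.2845e+00 -2.1565e+00  1.0000e-04] [ 0.06  0.03 -0.3 ] [-0.078 -0.033 -0.029] 84.97
[538.9  -63.88  19.32] [-2.2845 -2.1565  0.    ] [-0.28 -0.16 -0.23] [-0.042 -0.059  0.08 ] 85.75
```

View pics/w27.png

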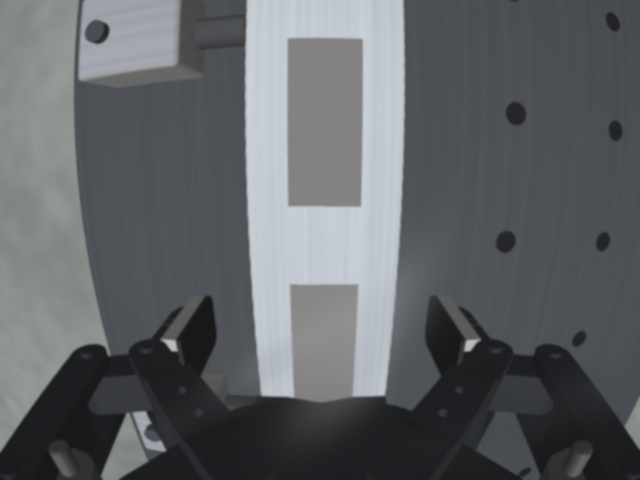

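```bash
python3 -m jog '[[0,0,-1,0,0,0,1],[0,0,-3,0,0,0,1],[0,0,-4,0,0,0,1],[-5,0,-3,0,0,0,1],[-5,0,0,0,0,0,1]]'
python3 -m jog '[[-5,0,0,0,0,0,1],[-3,0,0,0,0,0,1],[0,0,0,0,0,0,1],[0,0,0,0,0,0,1],[0,0,0,0,0,0,1]]'
python3 o.py 28
```

```text
t: 24.12
tcp_pos: [534.1, -165.1, 132.7]
tcp_rot: [2.279, 2.154, 0.003]
contact_force: [1.2, -0.3, -0.5]
opening: 85.1
t: 24.75
tcp_pos: [528.7, -242.5, 129.6]
tcp_rot: [-2.283, -2.158, -0.0]
contact_force: [0.5, 0.5, -0.3]
opening: 85.2
[ 528.68 -242.47  129.6 ] [-2.2831e+00 -2.1580e+00 -2.0000e-04] [ 0.52  0.5  -0.27] [-0.039  0.031 -0.025] 85.21
[ 528.7  -242.54  129.56] [2.2830e+00 2.1581e+00 1.0000e-04] [-0.34 -0.03 -0.14] [ 0.001 -0.004  0.007] 85.18
[ 528.69 -242.7   129.52] [2.2832e+00 2.1579e+00 1.0000e-04] [ 0.2  -0.05  0.93] [-0.031  0.027  0.012] 85.35
```

View pics/w28.png

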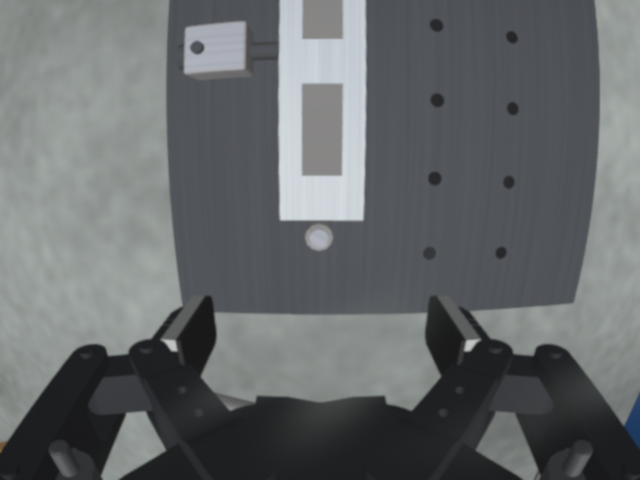

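```bash
python3 -c "
from t import *
a=cv2.imread('pics/w28.png');crop('w28n',a,180,300,10,90,5);crop('w28p',a,265,380,190,265,6)"
```

```text
(no output)
```

View pics/w28n.png

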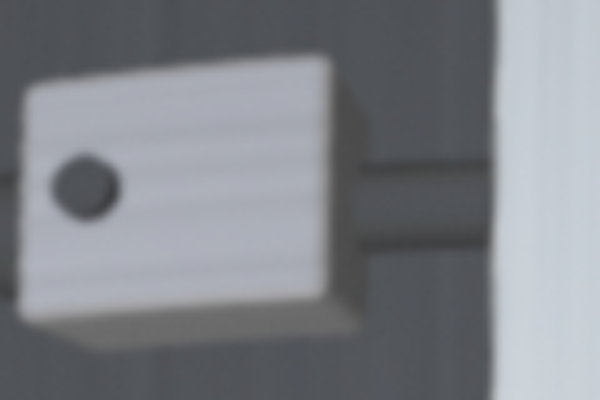

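View pics/w28p.png

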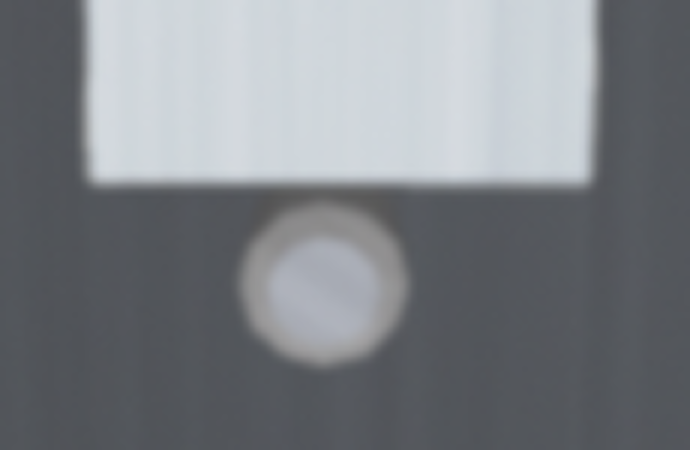

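```bash
python3 - <<'E'
from t import *
s=observe();d=get_image("wrist")
for n,u,v,z in [("end l",280,220.7,32),("end r",363,220.7,32),("end at pin",319,220.7,32),("pin up z44",319,223.5,44),("pin up z42",319,223.5,42),("pin lo44",319,251,44),("pin lo 40",319,251,40)]: print(n,*tf(d,s,u,v,z))
E
```

```text
end l [ 12.6 -26.7  97.4] [ 502.7 -228.9   32. ]
end r [12.6 28.2 97.4] [ 557.6 -232.    32. ]
end at pin [12.6 -0.9 97.4] [ 528.5 -230.4   32. ]
pin up z44 [13.6 -0.9 85.4] [ 528.6 -229.4   44. ]
pin up z42 [13.1 -0.8 87.4] [ 528.6 -229.9   42. ]
pin lo44 [-4.5 -0.8 85.4] [ 527.6 -247.5   44. ]
pin lo 40 [-5.9 -0.9 89.4] [ 527.5 -248.8   40. ]
```

```bash
python3 -m jog '[[5,0,0,0,0,0,1],[5,0,0,0,0,0,1],[5,0,0,0,0,0,1],[2,0,0,0,0,0,1],[0,0,-1,0,0,0,1]]'
python3 -m jog '[[0,0,0,0,0,0,1],[0,0,0,0,0,0,1],[0,0,0,0,0,0,1],[0,0,0,0,0,0,1],[0,0,0,0,0,0,1]]'
python3 o.py 29; python3 -c "
from t import *
d=get_image('scene');crop('s29',d['img'],160,480,190,330,2.5)
a=cv2.imread('pics/w29.png');crop('w29n',a,160,320,60,180,5)"
```

```text
t: 25.62
tcp_pos: [538.2, -73.1, 139.3]
tcp_rot: [-2.282, -2.158, 0.001]
contact_force: [-0.1, -0.7, -0.3]
opening: 85.2
t: 26.25
tcp_pos: [538.3, -74.0, 139.2]
tcp_rot: [-2.285, -2.156, 0.0]
contact_force: [-0.2, -0.1, 0.2]
opening: 85.5
[538.28 -73.98 139.22] [-2.2846e+00 -2.1562e+00  1.0000e-04] [-0.19 -0.09  0.23] [ 0.007  0.016 -0.019] 85.54
[538.29 -73.94 139.25] [-2.2845e+00 -2.1564e+00  1.0000e-04] [ 0.59 -0.58 -0.76] [ 0.018 -0.01  -0.008] 85.25
[538.29 -73.89 139.27] [-2.2845e+00 -2.1564e+00  1.0000e-04] [0.64 0.47 0.34] [0.008 0.063 0.038] 85.11
```

View pics/w29n.png

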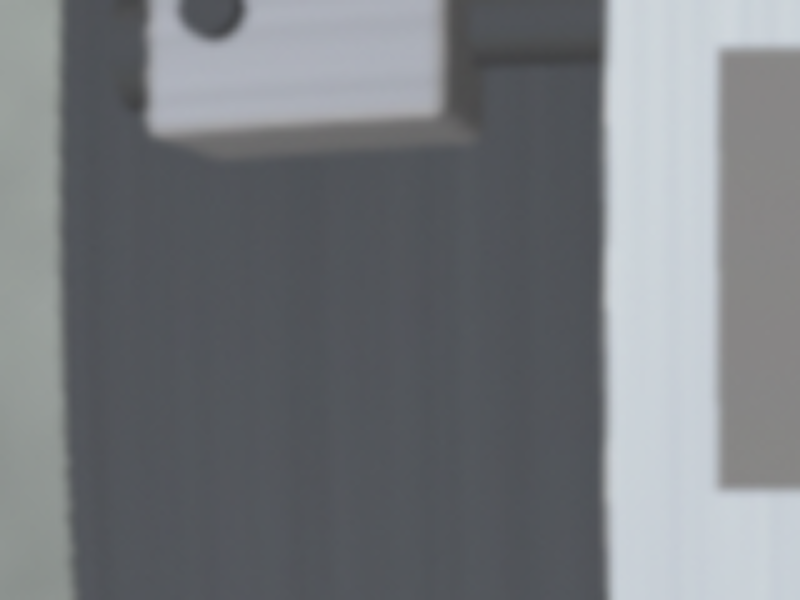

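View pics/w29.png

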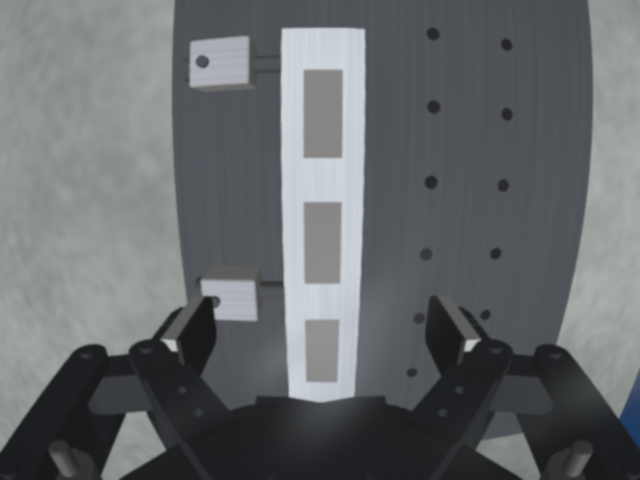

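View pics/s29.png

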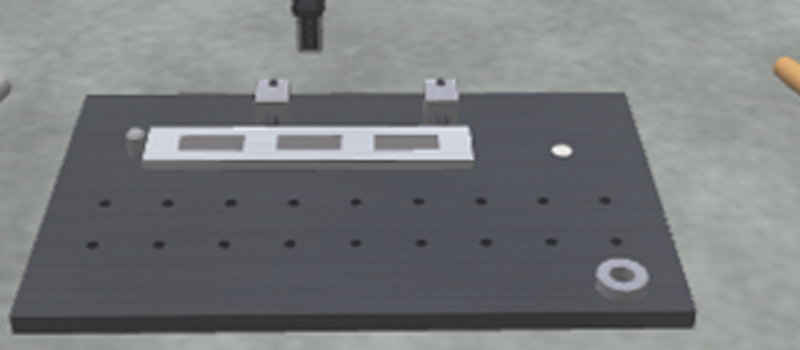

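```bash
python3 -c "
from workcell import *
print(finish_job())"
```

```text
the job is handed in; nothing more can be done
None
```

The straightedge lies against both adjustable stops and the thick pin, released, with the gripper clear of everything. I handed the job in at about 26 s.

- **Towards the stops:** I gripped the straightedge lightly (20 N), slid it flat towards the robot and turned it a little until both stops carried it. At that point the side force was about 10 N and the turning moment was near zero.
- **To the pin:** I kept that light press on and slid it about 33 mm in -y, until it stopped against the pin. The lengthways force rose from 9.5 to 19 N with no slip in the grip. Then I opened the fingers and lifted away.

**Last checks:**
- Both screw noses meet the long edge, and no orange button shows in any picture.
- The straightedge's end and the pin agree to within 1 mm, which is about as well as the cameras can tell.
- The force on the tool was about zero after letting go.
- The bearing has not moved, and I touched none of the other things. I did not take a close last picture of the hammer, oil can or round bar.

That the buttons are flush rests on the pictures and the contact forces, because the button joints cannot be read directly. No check failed or disagreed.

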